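Lever the stuck battery cover off the bench instrument

ROBOT

A 6-joint arm with a two-finger parallel gripper is mounted at the origin on the work surface. World frame = base frame: x ahead of the robot, y to its left, z up, the work surface at z = 0. Lengths are in mm, angles in rad, forces in N, time in s.
With the tool pointing down it reaches from about 350 to 875 mm from the base axis. Payload 4.2 kg.
Tool frame: the origin (TCP) lies at the very end of the fingers, on their centre line; the grasp point (between the pads) lies 19 mm behind it; z points along the fingers, y is the line along which they close (so a half turn about z gives the same grasp; the last joint's range is limited). The gripper opens to 85 mm and grips with 20 to 120 N. Pads are 22 mm wide; open, the fingers measure 114 mm over their backs; the gripper's body (76 mm by 85 mm) begins 54 mm behind the grasp point. The pads swing forward as they close: fully open they stand 13 mm farther back than shut.
Start: joints at [-1.07, 0.385, 0.008, 0, -1.194, -0.259], TCP at [149.674, -606.792, 231.312] pointing down, gripper open.
Joint ranges: [-3.14, 3.14], [-1.21, 2.06], [-1.07, 1.41], [-3.16, 2.05], [-2.99, -0.16], [-3.1, 3.1]. Speed limits (rad/s): [2.79, 2.79, 3.14, 3.14, 3.14, 3.14].

INTERFACE

Orientations are given as a unit quaternion [x, y, z, w].
In Python, from bench import read_state, get_image, get_calibration, job_done gives the robot as it stands.
- The arm moves only by the shell command python3 -m creep 'ROWS'. ROWS is a JSON object of lists of equal length, an entry for each row: "translation": the shift along the world's x, y, z in cm, a list of three; "delta_rot": the turn, a rotation vector about the world's x, y, z in degrees, a list of three; "hand": the finger opening in cm, from 0 to 8.54. A call has 1 to 8 rows; each row is the pose to reach, as a shift and turn from the pose commanded when the call began; what a row does not reach only later rows make up. A row lasts 1/8 s, in which the tool goes at most 62.5 mm and 10.7 degrees, less where a joint would pass 70% of its speed; a pose out of reach is approached as far as the arm can. A call with a gripper value outside its range is refused whole. The fingers move at their own pace and stop on an object; the grip force is fixed at half the most. Time passes only in rows, so rows that repeat a pose let the fingers close. It gives the time, the measured TCP pose, the force, the opening and the grip force at its end, in the units of the state.
- read_state(): the state, without advancing time (a new reading comes with each control period).
- get_image(name): name is "scene" or "top" or "wrist"; returns (picture, depth): 384x512x3 uint8, red, green, blue; 384x512 float32, mm along the optical axis (not along the pixel's ray), 0 where there is no reading.
- get_calibration(name): a dict with "intrinsics" (3x3 intrinsics, pixels), "xyz" and "attitude" of the camera in the world. Camera axes: x right, y down, z forward; pixel columns grow to the right and rows downward; lengths in mm; the calibration is good to about 2 mm. A picture is of the moment at which its call begins: read the wrist's pose just before it. get_calibration takes no time and is no camera call; for the wrist camera it gives the pose at the moment of the call.
- job_done(): hands the job in; it is judged then, once.
The state is a dict: "clock": time; "joints": joint angles; "joint_vel": joint speeds; "joint_efforts": joint torques, N m; "position": TCP position; "ee_rot": TCP orientation; "contact_force": force on the tool from outside, world axes, zero at the start; "wrist_torque": the same for the moment, N m; "gripper_width": finger opening in mm; "grasp_force": force on a finger pad.
Only numpy, scipy, OpenCV 4.12 (cv2) and the standard library are available. Lean on these libraries where they do the work, as an engineer would, in place of code of your own. Each camera call takes 0.05 s, during which the arm holds its last target. There are 200 camera calls.

TASK

The dark battery cover on top of the beige instrument is held down by a hidden spring catch: put the blade of the orange-handled pry bar through the notch, under the cover's edge, and lever the cover up until it springs free and stays up by itself, not touching the cover with the fingers before that. Then put the pry bar back on the blue mat, lift the cover out by its yellow rib and lay it gently in the green tray, rib up, flat on the seat inside the rim. Leave everything else on the desk where it is.

Things in the scene. Friction and masses are not known exactly. Their poses are not given: they have to be found in the camera images.
- instrument: Beige instrument fixed to the desk, 146 (x) by 144 (y) by 102 mm high. Origin on the desk under the bay's centre; x runs from its front face (x = -66 mm) to the back (+80 mm), z up. Its battery bay is open at the top and closed by the cover. The front wall, 8 mm thick, has a notch 44 mm wide at y = 0, open at the top; its floor (sill) is 83 mm high, 7 mm below the seated cover's underside.
- sill (a point): Outer upper edge of the notch's orange-marked floor, at the notch's middle (instrument x = -66, y = 0, z = 83 mm): the pry bar's fulcrum. The blade goes in level along the instrument's +x, at most 38 mm past this edge, where an inner wall stops it; till there the bay is empty. Axes as the instrument's.
- cover: Dark grey plate 112 (x) by 84 (y) by 12 mm, 0.18 kg, yellow rib on top, snap tongue below (at x = -6 mm, 36 mm wide, 19 mm deep). Origin at the centre of the plate's underside. Seated: 90 mm above the instrument's origin, same axes, top flush with the rim. Catches grip the tongue with about 35 N; the plate pivots on its back edge. With its front edge 8 to 14 mm up they snap under and hold it up.
- cover_front (a point): Middle of the cover's front lower edge (cover x = -56 mm, y = 0, z = 0), which lies 10 mm behind the instrument's front outer face.
- cover_rib (a point): Top centre of the cover's yellow grip rib: 56 mm long (cover x), 14 mm wide (cover y), standing 22 mm above the plate; this point is 34 mm above the cover's underside and at cover x = +5 mm.
- pry: Pry bar lying on the mat, 0.16 kg nominal: orange handle 90 long, 22 wide, 26 mm high, and a flat steel blade 30 mm wide, 4 mm thick, that stands 87 mm out of the handle's front end along +x at the handle's half height. Origin at the centre of the handle's underside, z up.
- pry_grip (a point): Centre of the pry bar's handle, 13 mm above its underside.
- pry_tip (a point): Middle of the pry bar's blade end (pry x = +132 mm, z = +13 mm, in the middle of the blade's thickness).
- mat: Blue mat fixed on the desk, 200 (x) by 240 (y) by 2 mm, origin at the centre of its underside.
- tray: Green nest fixed on the desk, outside 142 (x) by 114 (y) by 36 mm. Inside 126 by 98 mm, 12 mm deep down to the seat on which the cover's plate lies; a well 44 mm long (x), 21 mm deep, across the middle of the seat takes the cover's tongue, whichever way round. Origin at the centre of its underside; x is the long side.
- tray_in (a point): Centre of the nest at the height of the seat, 24 mm above the desk; the cover's origin comes here.
- breadboard: Bystander: white breadboard, 165 by 55 by 10 mm, origin at the centre of its underside.
- case: Bystander: black spectacle case, 65 by 160 by 38 mm, origin at the centre of its underside.
- jar: Bystander: clear jar, 60 mm across, 75 mm high, origin at the centre of its underside.
- mouse: Bystander: black computer mouse, 105 by 60 by 32 mm, origin at the centre of its underside.
Not all that is in view belongs to the job. Of the things like the tray, leave any that is purple; of the rest the smaller one is meant. What is shaped like the pry but turquoise is not meant.

How it is judged:
By the outcome, as a careful person would: the job done as asked, in the order asked, and still so for the second after the job is handed in, with the robot touching nothing.
It also fails if it takes over 72 s, if anything falls off the work surface, if the arm or the gripper's body presses on something with over 40 N, if the wrist force passes 120 N, or if a joint passes its speed limit or range.

## Working session

There is one attempt and no reset: what is moved stays moved. The work goes in short steps, Python scripts to look and compute and a shell command to move; the robot and the scene stay as the last step left them, time stands still between calls to the robot, and variables do not carry over. Pictures are saved under pics/ and viewed, at most 13 in all, crops included, and the job is handed in when it is done.

```bash
ls; mkdir -p pics
cat > h.py <<'E'
import numpy as np, cv2
from scipy.spatial.transform import Rotation as R
from bench import *
def cal(n):
    c=get_calibration(n); K=np.array(c["intrinsics"]); t=np.array(c["xyz"],float); a=np.array(c["attitude"],float)
    M=R.from_quat(a).as_matrix() if a.size==4 else a.reshape(3,3)
    return K,t,M
def ray(c,u,v,z):
    K,t,M=c; d=M@np.linalg.solve(K,np.array([u,v,1.])); return t+d*(z-t[2])/d[2]
def cloud(c,D):
    K,t,M=c; v,u=np.mgrid[:D.shape[0],:D.shape[1]]
    P=np.stack([(u-K[0,2])/K[0,0]*D,(v-K[1,2])/K[1,1]*D,D],-1); return P@M.T+t
def save(n,im,f=1): cv2.imwrite(n,cv2.resize(im[:,:,::-1],None,fx=f,fy=f,interpolation=cv2.INTER_CUBIC))
E
python3 - <<'E'
from h import *
for n in("scene","top"):
    im,D=get_image(n); np.savez(f"{n}.npz",im=im,D=D); save(f"pics/{n}.png",im,1.5)
    print(n,get_calibration(n))
print(read_state())
E
```

```text
pics
scene {'intrinsics': array([[349.64929274,   0.        , 250.1204868 ],
       [  0.        , 349.64929274, 190.62969809],
       [  0.        ,   0.        ,   1.        ]]), 'xyz': array([1127.76982488, -707.73144785, 1248.43067095]), 'attitude': array([ 0.88164729,  0.34726098, -0.11288914, -0.29893798])}
top {'intrinsics': array([[392.57024515,   0.        , 252.41090782],
       [  0.        , 392.57024515, 198.17709647],
       [  0.        ,   0.        ,   1.        ]]), 'xyz': array([ 403.06366021,  -35.78957822, 1496.53747461]), 'attitude': array([-0.70019667,  0.71222803, -0.03752217,  0.03237193])}
{'clock': 0.1, 'joints': array([-1.07039142e+00,  3.85470150e-01,  6.80397805e-03, -4.38364682e-04,
       -1.19397641e+00, -2.58573478e-01]), 'joint_vel': array([-6.89837307e-04, -1.67144045e-03,  4.16984778e-03,  2.39164761e-03,
       -7.64694178e-05, -4.31355211e-04]), 'joint_efforts': array([ 1.35229784e-03, -3.93320060e+01,  1.88929993e+01,  4.19786051e+00,
       -2.58150154e-03,  1.08236313e-05]), 'position': array([ 149.56416329, -606.32787143,  230.35243627]), 'ee_rot': array([-1.20540984e-01,  9.92707901e-01,  9.32922251e-04, -1.52733919e-04]), 'contact_force': array([0.49767159, 0.24254944, 0.29388069]), 'wrist_torque': array([-0.00443249, -0.05096757, -0.00071438]), 'grasp_force': 0.0, 'gripper_width': 85.22278816998161}
```

View pics/top.png

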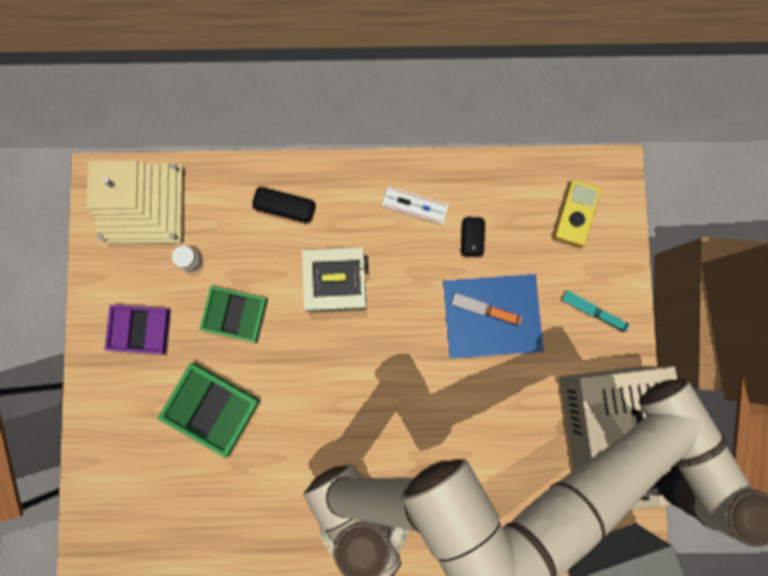

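View pics/scene.png

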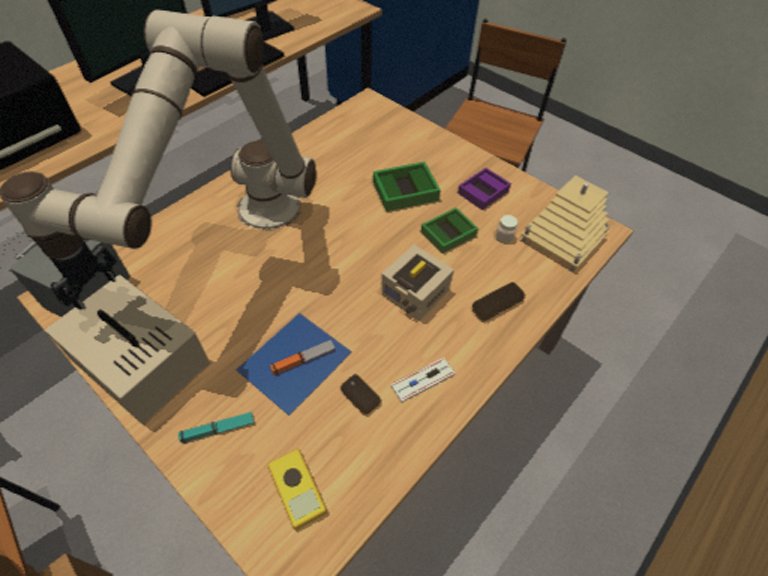

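The top view (1.5x pixels) shows these candidates:
- **Pry bar:** orange at (485,308), turquoise at (594,310). I choose the orange one.
- **Tray:** purple at (137,329), small green at (234,314), large green at (209,408). I choose the small green one.
- **Instrument:** beige with a yellow rib at (335,280). The beige box at (620,430) and the stacked block at (135,200) are not it.

Next I'll measure these and check them in a close crop.

Run:
```python
from h import *
z=np.load("top.npz"); im,D=z["im"],z["D"]; c=cal("top"); P=cloud(c,D)
save("pics/crop.png",im[145:265,120:370],3.2)
hsv=cv2.cvtColor(im,cv2.COLOR_RGB2HSV)
def big(m,roi,name,h):
    mm=np.zeros_like(m,np.uint8); x0,y0,x1,y1=roi; mm[y0:y1,x0:x1]=m[y0:y1,x0:x1]*255
    cs,_=cv2.findContours(mm,cv2.RETR_EXTERNAL,cv2.CHAIN_APPROX_NONE); k=max(cs,key=cv2.contourArea)
    (u,v),_,_=r=cv2.minAreaRect(k); b=cv2.boxPoints(r)
    w=np.array([ray(c,*p,h)[:2] for p in b]); e=w[1]-w[0],w[2]-w[1]
    l=max(e,key=np.linalg.norm)
    f=np.zeros_like(mm); cv2.drawContours(f,[k],-1,1,-1); zz=P[...,2][(f>0)&(D>0)]
    print(name,"ctr",w.mean(0).round(1),"size",[round(np.linalg.norm(q),1) for q in e],"long ang",np.degrees(np.arctan2(l[1],l[0])).round(1),"z med/95",np.median(zz).round(1),np.percentile(zz,95).round(1))
H,S,V=hsv[...,0],hsv[...,1],hsv[...,2]
big((H>40)&(H<85)&(S>90),(125,185,182,232),"tray",36)
big((H>5)&(H<15)&(S>170)&(V>120),(300,190,355,222),"handle",28)
big((H>95)&(H<125)&(S>100),(290,175,370,245),"mat",2)
big((S<60)&(V>130),(300,185,335,215),"blade",17)
big((H>22)&(H<35)&(S>150),(205,170,240,200),"rib",124)
big((S<75)&(V>150),(190,160,250,215),"instr",102)
big((V<110),(205,170,241,202),"cover",102)
```

```text
tray ctr [514.1 315.5] size [np.float64(113.2), np.float64(146.9)] long ang -104.2 z med/95 23.1 37.5
handle ctr [ 499.6 -359.1] size [np.float64(15.0), np.float64(63.0)] long ang -112.2 z med/95 26.5 31.8
mat ctr [ 499.6 -337.5] size [np.float64(237.6), np.float64(193.9)] long ang -86.5 z med/95 1.7 20.5
blade ctr [ 530.5 -276.1] size [np.float64(31.4), np.float64(89.6)] long ang -109.6 z med/95 15.5 21.2
rib ctr [587.3  40. ] size [np.float64(10.6), np.float64(7.1)] long ang -90.9 z med/95 121.6 126.0
instr ctr [590.2  60.8] size [np.float64(149.3), np.float64(146.2)] long ang -87.9 z med/95 101.1 109.0
cover ctr [590.5  53.7] size [np.float64(107.7), np.float64(79.4)] long ang -90.9 z med/95 101.6 122.6
```

View pics/crop.png

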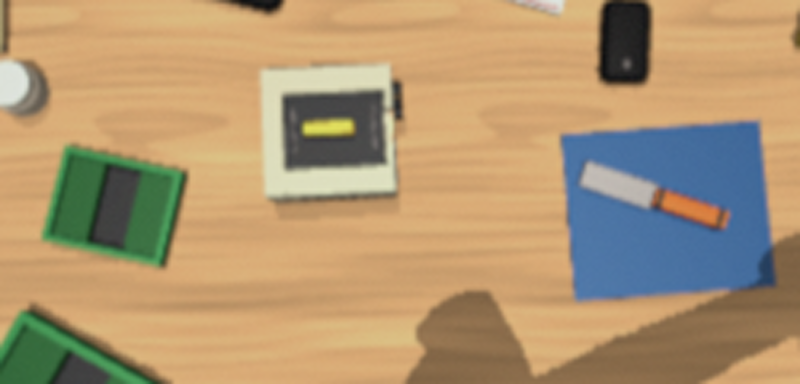

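The crop confirms the choice: orange handle at crop (690,208), blade tip at (583,175). The instrument's front face is its right side (crop x≈395, world -y), with a knob at (398,98). The small green tray is at (115,205). I'll move above the pry bar for a wrist look.

```bash
python3 -m creep '{"translation":[[5,3.5,3],[10,7,4],[15,10.5,4],[20,14,4],[25,17.5,4],[30,21,4],[34,24,4],[34,24,4]],"delta_rot":[[0,0,7],[0,0,14],[0,0,21],[0,0,28],[0,0,35],[0,0,42],[0,0,49],[0,0,55.6]],"hand":[8.5,8.5,8.5,8.5,8.5,8.5,8.5,8.5]}'; python3 -m creep '{"translation":[[0,0,0]],"delta_rot":[[0,0,0]],"hand":[8.5]}'
cat >> h.py <<'E'
def hsvm(im): h=cv2.cvtColor(im,cv2.COLOR_RGB2HSV); return h[...,0],h[...,1],h[...,2]
def snap(n,tag,f=1.5):
    c=cal(n); im,D=get_image(n); np.savez(f"{tag}.npz",im=im,D=D,K=c[0],t=c[1],M=c[2]); save(f"pics/{tag}.png",im,f); return c,im,D
def load(tag): z=np.load(tag+".npz"); return (z["K"],z["t"],z["M"]),z["im"],z["D"]
def rect(c,m,h,name,P=None):
    m=m.astype(np.uint8); cs,_=cv2.findContours(m,cv2.RETR_EXTERNAL,cv2.CHAIN_APPROX_NONE); k=max(cs,key=cv2.contourArea)
    w=np.array([ray(c,*p[0],h)[:2] for p in k],np.float32); r=cv2.minAreaRect(w); b=cv2.boxPoints(r); e=b[1]-b[0],b[2]-b[1]; l=max(e,key=np.linalg.norm)
    f=np.zeros_like(m); cv2.drawContours(f,[k],-1,1,-1); z=P[...,2][f>0] if P is not None else [0]
    print(name,"ctr",np.round(r[0],1),"size",np.round(r[1],1),"ang",np.degrees(np.arctan2(l[1],l[0])).round(2),"z",np.median(z).round(1),"px",k.reshape(-1,2).mean(0).round())
    return np.array(r[0]),b
E
python3 - <<'E'
from h import *
c,im,D=snap("wrist","w1",1.2); print(c[1],read_state()["position"]); P=cloud(c,D)
H,S,V=hsvm(im)
rect(c,(H>3)&(H<16)&(S>150)&(V>100),28,"handle",P)
rect(c,(S<60)&(V>110)&(P[...,2]<60),17,"blade",P)
E
```

```text
clock: 1.1
position: [492.1, -364.2, 270.1]
ee_rot: [-0.573, 0.819, 0.001, -0.0]
contact_force: [-1.2, -1.2, -0.4]
gripper_width: 84.7
grasp_force: 0.0
clock: 1.23
position: [489.9, -366.1, 270.6]
ee_rot: [-0.57, 0.822, 0.001, -0.0]
contact_force: [-0.7, -0.2, -0.0]
gripper_width: 84.8
grasp_force: 0.0
[ 465.42077568 -434.04472174  413.04007317] [ 489.51309289 -366.58826302  270.80064817]
handle ctr [ 503.3 -360.4] size [65.7 19.8] ang 69.43 z 27.8 px [248. 169.]
blade ctr [ 533.3 -278.2] size [86.9 31.3] ang 70.16 z 16.7 px [249. 223.]
```

View pics/w1.png

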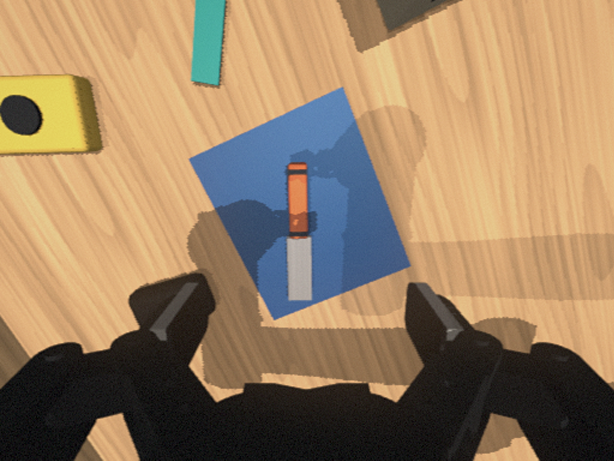

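The wrist view shows the orange handle at image (297,200), the blade end at (300,300) and the turquoise bar outside the mat at (208,40). The bar heading is 69.9° and its handle centre is (503,-361). Now I'll grasp it.

```bash
python3 -m creep '{"translation":[[1.32,0.55,-5],[1.32,0.55,-10],[1.32,0.55,-15],[1.32,0.55,-19],[1.32,0.55,-22.5],[1.32,0.55,-25],[1.32,0.55,-26.4],[1.32,0.55,-26.4]],"delta_rot":[[0,0,0.4],[0,0,0.4],[0,0,0.4],[0,0,0.4],[0,0,0.4],[0,0,0.4],[0,0,0.4],[0,0,0.4]],"hand":[8.5,8.5,8,7,6,5,5,5]}'; python3 -m creep '{"translation":[[0,0,0],[0,0,0],[0,0,0],[0,0,0],[0,0,0],[0,0,0],[0,0,0],[0,0,0]],"delta_rot":[[0,0,0],[0,0,0],[0,0,0],[0,0,0],[0,0,0],[0,0,0],[0,0,0],[0,0,0]],"hand":[1,1,1,1,1,1,1,1]}'
```

```text
clock: 2.28
position: [502.1, -361.6, 6.6]
ee_rot: [-0.572, 0.82, 0.001, -0.0]
contact_force: [-0.4, 0.1, 0.3]
gripper_width: 49.9
grasp_force: 0.0
clock: 3.28
position: [503.8, -361.7, 8.9]
ee_rot: [-0.573, 0.82, -0.001, 0.001]
contact_force: [-1.1, 0.6, 6.2]
gripper_width: 20.6
grasp_force: 62.8
```

```bash
python3 -m creep '{"translation":[[0,0,1],[0,0,4],[0,0,8],[0,0,13],[0,0,18],[1.5,3,23],[3,8,27],[4,13,29]],"delta_rot":[[0,0,0],[0,0,0],[0,0,0],[0,0,4],[0,0,8],[0,0,12],[0,0,16],[0,0,20]],"hand":[1,1,1,1,1,1,1,1]}'; python3 -m creep '{"translation":[[1,4,0],[2,9,0],[3,14,0],[4,19,0],[4.5,23,0],[4.7,26,0],[4.7,26,0],[4.7,26,0]],"delta_rot":[[0,0,0],[0,0,0],[0,0,0],[0,0,0],[0,0,0],[0,0,0],[0,0,0],[0,0,0]],"hand":[1,1,1,1,1,1,1,1]}'
python3 - <<'E'
from h import *
c,im,D=snap("wrist","w2",1.5); print(c[1],read_state()["position"],read_state()["contact_force"]); P=cloud(c,D)
H,S,V=hsvm(im)
rect(c,(H>22)&(H<34)&(S>150)&(V>100),124,"rib",P)
rect(c,(V<100)&(abs(P[...,2]-102)<8),102,"cover",P)
rect(c,(abs(P[...,2]-104)<25),102,"instr",P)
E
```

```text
clock: 4.28
position: [543.3, -230.2, 299.6]
ee_rot: [-0.707, 0.708, -0.001, 0.001]
contact_force: [0.6, -0.6, -2.9]
gripper_width: 20.7
grasp_force: 61.8
clock: 5.28
position: [589.4, 28.4, 297.0]
ee_rot: [-0.706, 0.708, 0.0, -0.0]
contact_force: [-0.1, 0.5, -1.8]
gripper_width: 21.0
grasp_force: 61.8
[589.50516821 -43.85849766 439.55382524] [589.46757829  28.04449284 297.17195159] [-0.04664831  0.30577012 -1.13551484]Traceback (most recent call last):
  File "<stdin>", line 4, in <module>
  File "h.py", line 19, in rect
    m=m.astype(np.uint8); cs,_=cv2.findContours(m,cv2.RETR_EXTERNAL,cv2.CHAIN_APPROX_NONE); k=max(cs,key=cv2.contourArea)
                                                                                              ~~~^^^^^^^^^^^^^^^^^^^^^^^^
ValueError: max() iterable argument is empty
```

View pics/w2.png

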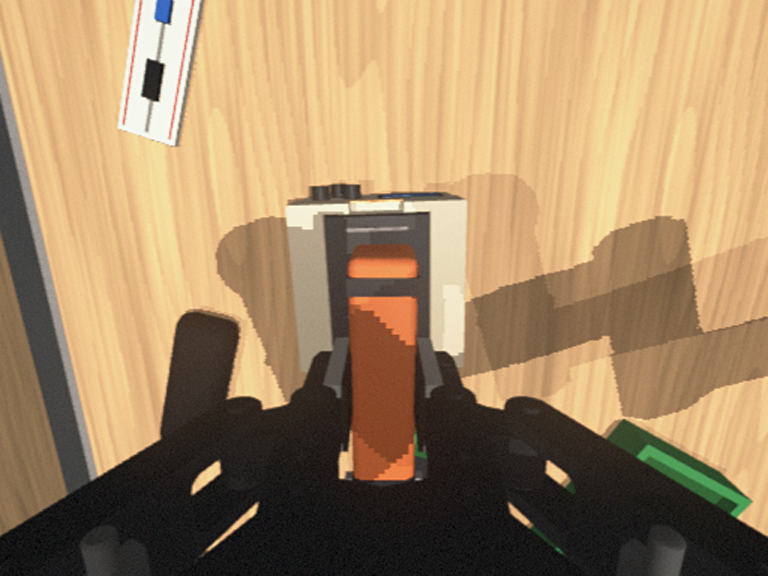

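The wrist view shows the notch at image (378,205), the knobs at (335,190), the cover's front strip at (378,230), and the held handle from (383,250) to (383,480).

Run:
```python
from h import *
c,im,D=load("w2"); P=cloud(c,D); H,S,V=hsvm(im); Z=P[...,2]
ok=D>0
# beige top surface
L=[];Rr=[]
for v in range(142,215,3):
    row=(abs(Z[v]-102)<5)&ok[v]&(V[v]>60)
    u=np.where(row[185:315])[0]+185
    if len(u): 
        a=ray(c,u[0]-.5,v,102);b=ray(c,u[-1]+.5,v,102); L.append(a);Rr.append(b)
L=np.array(L);Rr=np.array(Rr)
for n,A in(("L",L),("R",Rr)):
    p=np.polyfit(A[:,1],A[:,0],1); r=A[:,0]-np.polyval(p,A[:,1]); A=A[abs(r)<2]; p=np.polyfit(A[:,1],A[:,0],1)
    print(n,"x at y=0",p[1].round(1),"slope deg",np.degrees(np.arctan(p[0])).round(2),"at y=50",np.polyval(p,50).round(1))
F=[]
for u in list(range(195,225,2))+list(range(282,308,2)):
    col=(abs(Z[:,u]-102)<5)&ok[:,u]; v=np.where(col[100:200])[0]+100
    F.append(ray(c,u,v[0]-.5,102))
F=np.array(F); p=np.polyfit(F[:,0],F[:,1],1);r=F[:,1]-np.polyval(p,F[:,0]);F=F[abs(r)<2];p=np.polyfit(F[:,0],F[:,1],1)
print("front y at x=590",np.polyval(p,590).round(1),"slope",np.degrees(np.arctan(p[0])).round(2), "z top",np.median(Z[abs(Z-102)<5]))
# sill: pixels around notch
for u in (245,252,260): print([(v,Z[v,u].round(0),P[v,u,1].round(0),int(V[v,u])) for v in range(126,152,2)])
for v in (134,136,138): print([(u,int(Z[v,u])) for u in range(225,285,3)])
# handle top
m=(H>3)&(H<16)&(S>120)&(Z>280); m[:,:225]=0; m[:,285:]=0
Q=P[m&(Z>305)]; print("handle zs",np.percentile(Z[m],[5,25,50,75,95]).round(1))
yy=Q[:,1]; 
for a,b in((-50,-20),(-20,0),(0,20),(20,40)):
    s=Q[(yy>a)&(yy<b)]; print(a,b,len(s),s[:,0].min().round(1) if len(s) else 0,s[:,0].max().round(1) if len(s) else 0,np.median(s[:,2]).round(1) if len(s) else 0)
print("ymin",yy.min(),"ymax",yy.max())
```

```text
L x at y=0 666.2 slope deg -1.89 at y=50 664.5
R x at y=0 522.0 slope deg -1.61 at y=50 520.6
front y at x=590 -14.6 slope 1.73 z top 101.77066188691
[(126, np.float64(-2.0), np.float64(-18.0), 217), (128, np.float64(-0.0), np.float64(-15.0), 219), (130, np.float64(23.0), np.float64(-14.0), 120), (132, np.float64(59.0), np.float64(-14.0), 117), (134, np.float64(82.0), np.float64(-13.0), 248), (136, np.float64(82.0), np.float64(-11.0), 245), (138, np.float64(82.0), np.float64(-8.0), 247), (140, np.float64(51.0), np.float64(-2.0), 209), (142, np.float64(48.0), np.float64(1.0), 114), (144, np.float64(101.0), np.float64(-3.0), 90), (146, np.float64(102.0), np.float64(-1.0), 101), (148, np.float64(101.0), np.float64(2.0), 96), (150, np.float64(103.0), np.float64(4.0), 100)]
[(126, np.float64(-2.0), np.float64(-18.0), 244), (128, np.float64(-2.0), np.float64(-15.0), 231), (130, np.float64(27.0), np.float64(-14.0), 73), (132, np.float64(64.0), np.float64(-14.0), 101), (134, np.float64(83.0), np.float64(-13.0), 245), (136, np.float64(83.0), np.float64(-11.0), 247), (138, np.float64(82.0), np
[... 1125 characters left out ...]
), (276, 102), (279, 100), (282, 102)]
[(225, 102), (228, 101), (231, 103), (234, 83), (237, 84), (240, 83), (243, 80), (246, 84), (249, 82), (252, 82), (255, 83), (258, 82), (261, 81), (264, 82), (267, 82), (270, 101), (273, 100), (276, 102), (279, 102), (282, 101)]
[(225, 101), (228, 101), (231, 102), (234, 82), (237, 82), (240, 82), (243, 83), (246, 81), (249, 83), (252, 81), (255, 80), (258, 81), (261, 83), (264, 82), (267, 81), (270, 101), (273, 102), (276, 101), (279, 102), (282, 103)]
handle zs [312.4 315.2 315.8 316.2 317. ]
-50 -20 21 589.5 589.5 439.6
-20 0 1207 578.6 600.2 315.5
0 20 1799 578.4 601.8 315.8
20 40 1578 577.5 601.4 315.9
ymin -43.858497659465485 ymax 64.8091628600165
```

```bash
python3 -m creep '{"translation":[[0.2,-5,0],[0.4,-10,0],[0.7,-15,-2],[0.92,-19.5,-6],[0.92,-19.5,-11],[0.92,-19.5,-16],[0.92,-19.5,-20],[0.92,-19.5,-21.6]],"delta_rot":[[0,0,0.5],[0,0,1],[0,0,1.9],[0,0,1.9],[0,0,1.9],[0,0,1.9],[0,0,1.9],[0,0,1.9]],"hand":[1,1,1,1,1,1,1,1]}'; python3 -m creep '{"translation":[[0,0,0],[0,0,0]],"delta_rot":[[0,0,0],[0,0,0]],"hand":[1,1]}'
python3 - <<'E'
from h import *
c,im,D=load("w2"); print("notch mid",ray(c,(233+269)/2-.25,136,83).round(1)); 
s=read_state(); print(s["position"],s["contact_force"])
for n in("top","scene"):
    c,im,D=snap(n,n+"2"); P=cloud(c,D); X,Y,Z=P[...,0],P[...,1],P[...,2]
    it=(X>530)&(X<655)&(Y>80)&(Y<125)&(abs(Z-102)<10); print(n,"instr top z",np.median(Z[it]).round(2))
    b=(X>575)&(X<620)&(Y>-125)&(Y<-25)&(Z>60)&(Z<115); H,S,V=hsvm(im); b&=(S<70)
    for y0 in range(-120,-20,15):
        q=b&(Y>=y0)&(Y<y0+15); 
        if q.sum(): print(y0,q.sum(),np.median(Z[q]).round(1),"x",X[q].min().round(1),X[q].max().round(1))
    print("tip y",Y[b].max() if b.any() else None)
    save(f"pics/{n}2c.png",im[120:250,190:330] if n=="top" else im[140:240,220:330],4)
E
```

```text
clock: 6.32
position: [597.1, -167.3, 78.7]
ee_rot: [0.717, -0.697, -0.002, 0.002]
contact_force: [1.0, 0.3, -0.8]
gripper_width: 20.7
grasp_force: 61.8
clock: 6.58
position: [600.6, -166.7, 83.5]
ee_rot: [0.718, -0.696, 0.002, -0.001]
contact_force: [0.6, -0.1, -0.9]
gripper_width: 20.3
grasp_force: 61.8
notch mid [594.7 -10.8  83. ]
[ 600.58240485 -166.67465478   83.47066814] [ 0.63994904 -0.1284693  -0.93633187]
top instr top z 101.23
-120 20 90.5 x 581.5 597.0
-105 22 90.9 x 582.0 597.1
-90 23 90.3 x 582.0 597.8
-75 15 89.3 x 582.4 597.7
-60 12 91.4 x 579.1 593.6
tip y -50.04397156771411
scene instr top z 101.17
-120 3 92.5 x 599.3 608.4
-105 22 90.1 x 584.4 612.8
-90 21 90.0 x 581.5 608.0
-75 22 91.2 x 582.8 610.2
-60 24 91.6 x 580.8 611.4
-45 17 91.0 x 580.5 609.5
tip y -30.05691790869787
```

```bash
python3 -m creep '{"translation":[[0,0,0],[0,0,0]],"delta_rot":[[0,0,0],[0,0,0]],"hand":[1,1]}'
python3 - <<'E'
from h import *
s=read_state(); print(s["position"],R.from_quat(s["ee_rot"]).as_matrix().round(4))
c,im,D=load("scene2"); P=cloud(c,D)
# refine sill and blade edges in scene: beige front face & tip in ray form
c,im,D=snap("wrist","w3"); P=cloud(c,D); H,S,V=hsvm(im); Z=P[...,2]
m=(H>3)&(H<16)&(S>120)&(Z>85)&(Z<115); Q=P[m]; 
for a in range(-215,-140,15):
    s=Q[(Q[:,1]>a)&(Q[:,1]<a+15)&(Q[:,2]>98)]
    if len(s)>20: print(a,len(s),"mid x",((np.percentile(s[:,0],1)+np.percentile(s[:,0],99))/2).round(1),"z",np.median(s[:,2]).round(2))
print("rear y",np.percentile(Q[:,1],1).round(1))
E
```

```text
clock: 6.92
position: [599.3, -166.2, 82.0]
ee_rot: [0.718, -0.696, 0.0, -0.0]
contact_force: [0.5, -0.3, -1.5]
gripper_width: 20.7
grasp_force: 61.8
[ 599.33932731 -166.24219657   81.98861412] [[ 3.080e-02 -9.995e-01  1.100e-03]
 [-9.995e-01 -3.080e-02 -1.000e-04]
 [ 1.000e-04 -1.100e-03 -1.000e+00]]
-215 657 mid x 600.5 z 100.45
-200 1263 mid x 600.0 z 100.76
-185 1318 mid x 599.6 z 100.82
-170 1175 mid x 599.1 z 100.77
-155 1038 mid x 598.7 z 100.71
rear y -211.2
```

View pics/scene2c.png

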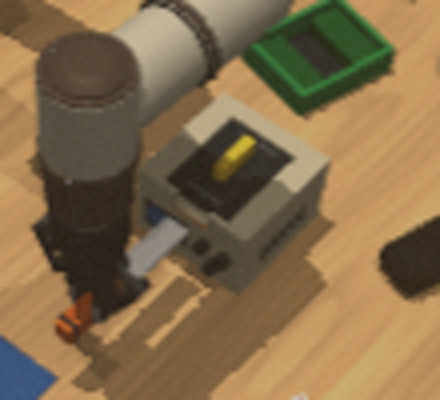

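The scene crop shows the blade (crop (158,247)) level with the notch (crop (185,215)) and beside the knobs at (200,250). The wrist view shows it level, 1.3 mm high and on line. I'll lower it and insert slowly.

```bash
python3 -m creep '{"translation":[[0,0,-0.07],[0,0,-0.13],[0,0,-0.13],[-0.02,0.5,-0.13],[-0.04,1.1,-0.13],[-0.06,1.7,-0.13],[-0.07,2.3,-0.13],[-0.08,2.6,-0.13]],"delta_rot":[[0,0,0],[0,0,0],[0,0,0],[0,0,0],[0,0,0],[0,0,0],[0,0,0],[0,0,0]],"hand":[1,1,1,1,1,1,1,1]}'; python3 -m creep '{"translation":[[0,0,0],[-0.02,0.4,0],[-0.03,0.9,0],[-0.04,1.4,0],[-0.06,1.9,0],[-0.07,2.3,0],[-0.08,2.6,0],[-0.08,2.6,0]],"delta_rot":[[0,0,0],[0,0,0],[0,0,0],[0,0,0],[0,0,0],[0,0,0],[0,0,0],[0,0,0]],"hand":[1,1,1,1,1,1,1,1]}'
```

```text
clock: 7.98
position: [598.3, -139.7, 80.1]
ee_rot: [0.718, -0.696, 0.0, 0.0]
contact_force: [-1.2, -0.7, -2.9]
gripper_width: 20.5
grasp_force: 61.8
clock: 8.98
position: [597.5, -114.1, 80.0]
ee_rot: [0.718, -0.696, 0.0, 0.0]
contact_force: [0.1, 0.1, -2.6]
gripper_width: 20.9
grasp_force: 61.8
```

```bash
python3 -m creep '{"translation":[[-0.01,0.2,0],[-0.01,0.3,-0.08],[-0.01,0.3,-0.08],[-0.01,0.33,-0.5],[-0.01,0.37,-0.92],[-0.01,0.43,-1.35],[-0.01,0.51,-1.76],[-0.01,0.51,-1.76]],"delta_rot":[[0,0,0],[0,0,0],[0,0,0],[2.5,0.08,0],[5,0.15,0],[7.5,0.23,0],[10,0.3,0],[10,0.3,0]],"hand":[1,1,1,1,1,1,1,1]}'
```

```text
clock: 9.98
position: [597.3, -109.0, 62.3]
ee_rot: [0.715, -0.694, -0.063, -0.061]
contact_force: [-1.4, 4.0, -0.7]
gripper_width: 21.2
grasp_force: 62.0
```

```bash
python3 -m creep '{"translation":[[0,0.1,-0.42],[-0.01,0.22,-0.82],[-0.01,0.22,-0.82]],"delta_rot":[[2.5,0.08,0],[5,0.15,0],[5,0.15,0]],"hand":[1,1,1]}';  python3 - <<'E'
from h import *
c,im,D=snap("scene","s4"); P=cloud(c,D); X,Y,Z=P[...,0],P[...,1],P[...,2]; H,S,V=hsvm(im)
it=(X>530)&(X<655)&(Y>90)&(Y<125)&(abs(Z-102)<10); print("instr",np.median(Z[it]))
for y0 in range(-5,110,15):
    q=(X>615)&(X<632)&(Y>y0)&(Y<y0+15)&(Z>85)&(Z<125)&(V<110); print(y0,q.sum(),np.median(Z[q]) if q.any() else 0)
E
```

```text
clock: 10.35
position: [597.1, -107.5, 53.7]
ee_rot: [0.711, -0.691, -0.094, -0.09]
contact_force: [0.2, -0.1, -2.0]
gripper_width: 20.7
grasp_force: 61.7
instr 101.37948244522408
-5 14 105.37871912741036
10 10 105.8443484766741
25 9 106.03494429739703
40 10 106.24842561351318
55 11 103.44993938273046
70 11 103.35779445066828
85 10 101.1802288214908
100 6 100.94439791777609
```

```bash
python3 -m creep '{"translation":[[0,0.14,-0.4],[-0.01,0.28,-0.8],[-0.01,0.28,-0.8]],"delta_rot":[[2.5,0.08,0],[5,0.15,0],[5,0.15,0]],"hand":[1,1,1]}';  cat > cov.py <<'E'
from h import *
import sys
for n in ("scene","top"):
    c,im,D=snap(n,n+sys.argv[1]); P=cloud(c,D); X,Y,Z=P[...,0],P[...,1],P[...,2]; H,S,V=hsvm(im)
    it=(X>530)&(X<655)&(Y>95)&(Y<125)&(abs(Z-102)<10); z0=np.median(Z[it])-102
    q=((X>557)&(X<578)|(X>608)&(X<627))&(Y>-2)&(Y<100)&(Z>92)&(Z<125)&(V<120)
    p=np.polyfit(Y[q],Z[q]-z0-102,1); r=Z[q]-z0-102-np.polyval(p,Y[q]); k=abs(r)<3; p=np.polyfit(Y[q][k],(Z[q]-z0-102)[k],1)
    print(n,q.sum(),"front rise",np.polyval(p,-4).round(1),"back",np.polyval(p,108).round(1))
    save(f"pics/{n}{sys.argv[1]}c.png",im[110:230,190:330] if n=="top" else im[140:240,220:330],4)
E
python3 cov.py 5
```

```text
clock: 10.78
position: [597.1, -104.8, 45.9]
ee_rot: [0.707, -0.686, -0.124, -0.12]
contact_force: [0.7, -0.1, -1.6]
gripper_width: 20.5
grasp_force: 61.8
scene 151 front rise 14.0 back 0.5
top 303 front rise 14.5 back 0.7
```

```bash
python3 -m creep '{"translation":[[0,-0.14,0.4],[0,-0.28,0.8],[0,-0.4,1.22],[0,-0.5,1.62],[0,-0.58,2.04],[0,-0.64,2.46],[0,-0.68,2.9],[0,-0.71,3.33]],"delta_rot":[[-2.5,-0.08,0],[-5,-0.15,0],[-7.5,-0.22,0],[-10,-0.3,0],[-12.5,-0.38,0],[-15,-0.45,0],[-17.5,-0.53,0],[-20,-0.6,0]],"hand":[1,1,1,1,1,1,1,1]}';  python3 cov.py 6
```

```text
clock: 11.88
position: [597.4, -110.7, 80.5]
ee_rot: [0.718, -0.696, 0.001, 0.0]
contact_force: [-0.5, -0.3, -2.9]
gripper_width: 20.7
grasp_force: 61.8
scene 173 front rise 14.3 back 0.2
top 25 front rise 12.6 back 3.6
```

View pics/scene6c.png

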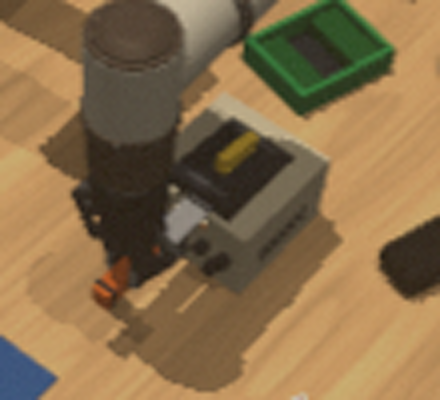

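With the blade level again, the cover stays up: its front edge (crop (190,185)) is about 13 mm above the rim. I'll withdraw the bar and re-check from the top camera.

```bash
python3 -m creep '{"translation":[[0.02,-0.6,0],[0.04,-1.4,0],[0.07,-2.4,0],[0.1,-3.4,0],[0.14,-4.6,0],[0.2,-6.5,0],[0.3,-9,1],[0.4,-12,4]],"delta_rot":[[0,0,0],[0,0,0],[0,0,0],[0,0,0],[0,0,0],[0,0,0],[0,0,0],[0,0,0]],"hand":[1,1,1,1,1,1,1,1]}'; python3 cov.py 7
```

```text
clock: 12.98
position: [599.7, -232.5, 117.9]
ee_rot: [0.718, -0.696, -0.002, 0.001]
contact_force: [0.9, 0.2, -2.1]
gripper_width: 20.5
grasp_force: 61.8
scene 165 front rise 13.9 back 0.6
top 312 front rise 13.9 back 0.1
```

```bash
python3 -m creep '{"translation":[[-2,-3,0],[-4.5,-6,0],[-7,-9.5,0],[-9,-12,0],[-9.83,-13,-2],[-9.83,-13,-5],[-9.83,-13,-7.5],[-9.83,-13,-9]],"delta_rot":[[0,0,-5],[0,0,-10],[0,0,-15],[0,0,-19],[0,0,-21.8],[0,0,-21.8],[0,0,-21.8],[0,0,-21.8]],"hand":[1,1,1,1,1,1,1,1]}'; python3 -m creep '{"translation":[[0,0,-0.5],[0,0,-1],[0,0,-1.5],[0,0,-1.8],[0,0,-1.95],[0,0,-1.98],[0,0,-1.98],[0,0,-1.98]],"delta_rot":[[0,0,0],[0,0,0],[0,0,0],[0,0,0],[0,0,0],[0,0,0],[0,0,0],[0,0,0]],"hand":[1,1,1,1,1,1,1,1]}'
```

```text
clock: 14.08
position: [501.8, -361.3, 27.8]
ee_rot: [-0.573, 0.82, 0.001, -0.001]
contact_force: [0.3, 0.2, -2.2]
gripper_width: 20.5
grasp_force: 61.8
clock: 15.08
position: [503.0, -361.3, 9.9]
ee_rot: [-0.573, 0.819, -0.0, 0.0]
contact_force: [-0.9, 0.5, -1.9]
gripper_width: 20.5
grasp_force: 61.8
```

```bash
python3 -m creep '{"translation":[[0,0,-0.05],[0,0,-0.1],[0,0,-0.1],[0,0,-0.1],[0,0,-0.1],[0,0,-0.1],[0,0,-0.1],[0,0,-0.1]],"delta_rot":[[0,0,0],[0,0,0],[0,0,0],[0,0,0],[0,0,0],[0,0,0],[0,0,0],[0,0,0]],"hand":[1,1,1,3,5,5,5,5]}'; python3 -m creep '{"translation":[[0,0,1],[0,0,4],[0,0,8],[0,0,13],[0,2,18],[2,6,22],[4,11,24],[6,16,24]],"delta_rot":[[0,0,0],[0,0,0],[0,0,0],[0,0,4],[0,0,8],[0,0,12],[0,0,16],[0,0,20]],"hand":[5,5,5,5,5,5,5,5]}'
```

```text
clock: 16.08
position: [502.9, -361.3, 8.7]
ee_rot: [-0.573, 0.819, 0.0, 0.0]
contact_force: [-0.2, -0.2, -0.2]
gripper_width: 49.8
grasp_force: 0.0
clock: 17.08
position: [564.2, -200.2, 252.4]
ee_rot: [0.707, -0.707, 0.003, -0.002]
contact_force: [0.6, 0.3, -1.4]
gripper_width: 50.1
grasp_force: 0.0
```

```bash
python3 -m creep '{"translation":[[0.5,4.5,1],[1,9,2],[1.5,14,3],[2,18.5,3],[2.6,22.5,3],[3,25.5,3],[3,26,3],[3,26,3]],"delta_rot":[[0,0,1.8],[0,0,1.8],[0,0,1.8],[0,0,1.8],[0,0,1.8],[0,0,1.8],[0,0,1.8],[0,0,1.8]],"hand":[5,5,5,5,5,5,5,5]}'; python3 -m creep '{"translation":[[0,0,0],[0,0,0]],"delta_rot":[[0,0,0],[0,0,0]],"hand":[5,5]}'
python3 - <<'E'
from h import *
c,im,D=snap("wrist","w8",1.2); s=read_state(); print(s["position"],s["ee_rot"]); P=cloud(c,D);H,S,V=hsvm(im);Z=P[...,2]
m=(H>20)&(H<35)&(S>140)&(V>80)&(Z>110)&(Z<150)
rect(c,m,130,"rib",P)
Q=P[m]; p=np.polyfit(Q[:,1],Q[:,2],1); k=abs(Q[:,2]-np.polyval(p,Q[:,1]))<2;p=np.polyfit(Q[k,1],Q[k,2],1);Q=Q[k]
print("rib tilt",np.degrees(np.arctan(p[0])),"y",np.percentile(Q[:,1],[1,99]),"x",np.percentile(Q[:,0],[1,99]),"z at mid",np.polyval(p,Q[:,1].mean()))
q=(V<110)&(Z>95)&(Z<120)&(P[...,0]>557)&(P[...,0]<627)&(P[...,1]>-8)&(P[...,1]<100)
p=np.polyfit(P[q][:,1],Z[q],1);print("plate tilt",np.degrees(np.arctan(p[0])),"z@0",p[1])
c,im,D=snap("top","top8"); H,S,V=hsvm(im); m=(H>5)&(H<15)&(S>170)&(V>120); m[:,:300]=0;m[:, 360:]=0; m[:185]=0;m[225:]=0
rect(c,m,28,"handle top cam (was 499.6 -359.1)",cloud(c,D))
E
```

```text
clock: 18.08
position: [592.6, 58.5, 279.1]
ee_rot: [0.718, -0.696, 0.0, -0.0]
contact_force: [-0.2, 0.0, 1.1]
gripper_width: 49.9
grasp_force: 0.0
clock: 18.32
position: [592.8, 57.7, 278.9]
ee_rot: [0.717, -0.697, 0.0, -0.0]
contact_force: [0.1, -0.1, -0.3]
gripper_width: 50.0
grasp_force: 0.0
[592.81120889  57.85650724 278.84009107] [ 7.17426316e-01 -6.96634395e-01  2.35918871e-05 -1.75820744e-05]
rib ctr [592.9  58.6] size [12.8 57.4] ang -87.99 z 130.3 px [255. 182.]
rib tilt -5.701154076011553 y [33.89623452 87.54431558] x [585.81546113 599.77252772] z at mid 129.79635009665213
plate tilt -6.965402899819123 z@0 115.50801365994758
handle top cam (was 499.6 -359.1) ctr [ 500.4 -358.1] size [60.2 15.6] ang 70.47 z 26.7 px [335. 210.]
```

View pics/w8.png

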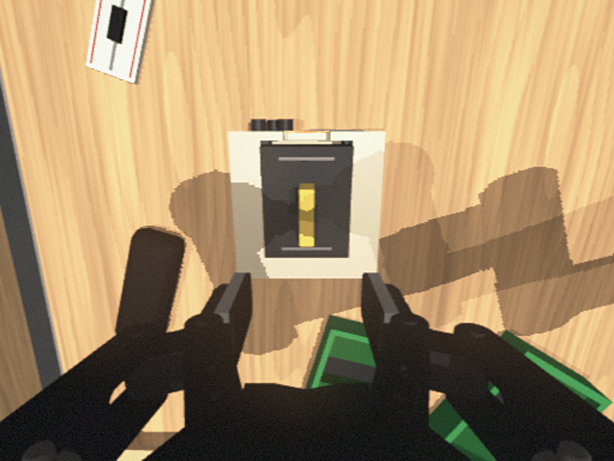

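The wrist view shows the cover raised and the rib (image (307,215)) clear, between the fingers' planes. The pry bar is back on the mat. Now I'll grasp the rib with the tool tilted 7° to match the cover.

```bash
python3 -m creep '{"translation":[[0,0,-3],[0,0,-7],[0,0,-10.5],[0,0,-13.5],[0,0,-15],[0,0,-16],[0,0.05,-16.5],[0,0.05,-16.5]],"delta_rot":[[-2,0,0],[-5,-0.1,0],[-7,-0.2,0],[-7,-0.2,0],[-7,-0.2,0],[-7,-0.2,0],[-7,-0.2,0],[-7,-0.2,0]],"hand":[5,5,5,5,5,5,5,5]}'; python3 -m creep '{"translation":[[0,0,0],[0,0,0],[0,0,0],[0,0,0],[0,0,0],[0,0,0]],"delta_rot":[[0,0,0],[0,0,0],[0,0,0],[0,0,0],[0,0,0],[0,0,0]],"hand":[3,1.5,0.5,0.5,0.5,0.5]}'
```

```text
clock: 19.42
position: [593.2, 59.2, 114.2]
ee_rot: [0.716, -0.695, 0.044, 0.042]
contact_force: [0.0, 0.9, -0.5]
gripper_width: 49.8
grasp_force: 0.0
clock: 20.18
position: [593.1, 59.3, 114.5]
ee_rot: [0.717, -0.695, 0.044, 0.042]
contact_force: [-1.9, -0.9, 4.5]
gripper_width: 12.4
grasp_force: 60.6
```

```bash
python3 -m creep '{"translation":[[0,0,0.3],[0,0.02,0.7],[0,0.05,1.2],[0,0.1,2],[0,0.2,3],[0,0.2,4.5],[0,0.2,6.5],[0,0.2,8.5]],"delta_rot":[[0,0,0],[0,0,0],[0,0,0],[0,0,0],[0,0,0],[3,0.1,0],[7,0.2,0],[7,0.2,0]],"hand":[0.5,0.5,0.5,0.5,0.5,0.5,0.5,0.5]}'
python3 - <<'E'
from h import *
c,im,D=snap("top","top9"); P=cloud(c,D); H,S,V=hsvm(im); m=(H>40)&(H<85)&(S>90); m[:185]=0;m[232:]=0;m[:,:125]=0;m[:,182:]=0
rect(c,m&(P[...,2]>28),36,"tray top",P)
c,im,D=snap("wrist","w9",1.2); P=cloud(c,D); Z=P[...,2]; H,S,V=hsvm(im); s=read_state(); print(s["position"],s["contact_force"])
m=(H>20)&(H<35)&(S>140)&(V>80)&(Z>180); Q=P[m]; print("rib y",np.percentile(Q[:,1],[1,99]),"x",np.percentile(Q[:,0],[1,99]),"z",np.median(Q[:,2]),np.polyfit(Q[:,1],Q[:,2],1))
q=(V<110)&(S<80)&(Z>165)&(Z<195)&(P[...,1]<58)&(P[...,1]>-15)&(abs(P[...,0]-592)<55);Q=P[q]; print("plate x",np.percentile(Q[:,0],[1,99]),"front y",np.percentile(Q[:,1],1),np.polyfit(Q[:,1],Q[:,2],1))
E
```

```text
clock: 21.18
position: [593.2, 60.6, 200.5]
ee_rot: [0.717, -0.697, 0.0, -0.001]
contact_force: [1.4, 0.4, -1.0]
gripper_width: 12.6
grasp_force: 59.7
tray top ctr [488.9 373.1] size [45.  35.8] ang 75.07 z 34.8 px [137. 217.]
[594.543278    61.31494549 202.14468684] [-0.05061866 -0.98516412 -1.80419172]
rib y [33.31053377 88.02599585] x [588.00395854 601.86404363] z 219.48135371880568 [-2.37972826e-02  2.20304304e+02]
plate x [563.46602523 633.94905118] front y -0.5814842343188144 [  0.42729464 189.63191136]
```

View pics/w9.png

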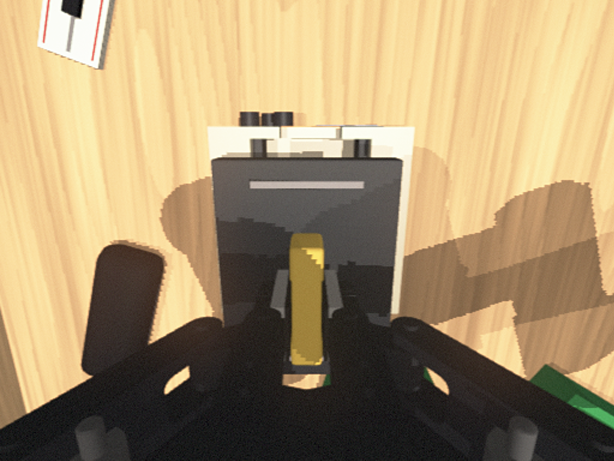

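The wrist view shows the cover held level by the rib (307,300), free of the instrument. I'll carry it past the tray so the wrist camera sees the tray clear of the cover.

```bash
python3 -m creep '{"translation":[[-0.3,2.5,2],[-1,7.5,4],[-1.7,13,5],[-2.3,18.5,5],[-3,24,5],[-3.6,29.5,5],[-4.2,34.5,5],[-4.4,37,5]],"delta_rot":[[0,0,-2],[0,0,-4],[0,0,-6],[0,0,-8],[0,0,-10],[0,0,-12],[0,0,-14],[0,0,-16]],"hand":[0.5,0.5,0.5,0.5,0.5,0.5,0.5,0.5]}'; python3 -m creep '{"translation":[[0,1,0],[0,1,0],[0,1,0]],"delta_rot":[[0,0,0],[0,0,0],[0,0,0]],"hand":[0.5,0.5,0.5]}'
python3 - <<'E'
from h import *
c,im,D=snap("wrist","w10",1.2); P=cloud(c,D); Z=P[...,2]; H,S,V=hsvm(im); s=read_state(); print(s["position"],R.from_quat(s["ee_rot"]).as_matrix().round(3))
g=(H>40)&(H<85)&(S>90)&(Z<60)
n,lab,st,ce=cv2.connectedComponentsWithStats(g.astype(np.uint8))
for i in range(1,n):
    if st[i,4]>400:
        print(st[i]); rect(c,(lab==i)&(Z>30),36,"rim",P); rect(c,lab==i,36,"all",P)
m=(H>20)&(H<35)&(S>140)&(V>80)&(Z>180); Q=P[m]; print("rib ctr",Q.mean(0),"zmed",np.median(Q[:,2]))
E
```

```text
clock: 22.28
position: [547.4, 433.9, 246.8]
ee_rot: [-0.615, 0.789, 0.0, -0.001]
contact_force: [0.2, -0.7, -2.5]
gripper_width: 12.5
grasp_force: 59.7
clock: 22.65
position: [549.1, 440.0, 248.8]
ee_rot: [-0.614, 0.79, -0.0, -0.0]
contact_force: [0.7, -0.0, -2.2]
gripper_width: 12.7
grasp_force: 59.7
[549.20019432 439.91318778 248.98719181] [[-0.247 -0.969 -0.   ]
 [-0.969  0.247 -0.   ]
 [ 0.     0.    -1.   ]]
[ 204    0  103  122 8969]
rim ctr [518.  321.2] size [130.7 113.7] ang 76.36 z 35.8 px [256.  73.]
all ctr [518.2 321.3] size [130.6 114.4] ang 76.21 z 23.8 px [256.  59.]
[  360     0   152   154 14125]
rim ctr [288.1 387.4] size [161.3 165.8] ang -29.9 z 32.8 px [450.  67.]
all ctr [292.8 385.7] size [163.1 176.1] ang -30.13 z 31.8 px [447.  72.]
rib ctr [548.61328487 435.56670935 263.85585673] zmed 264.53351966911333
```

View pics/w10.png

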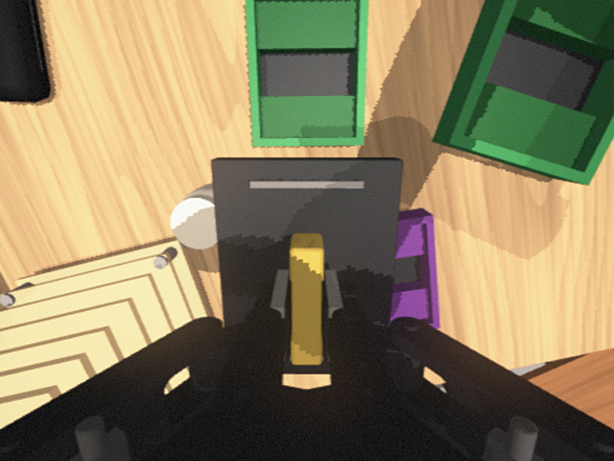

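The wrist view shows the small green tray at image (306,75), heading 76.3°, with the purple one at (415,270) and the large green one at (550,90). The tray centre comes out at about (516.6,315). I'll move over it and down.

```bash
python3 -m creep '{"translation":[[-0.6,-2.5,0],[-1.7,-6.5,0],[-2.7,-10,-1],[-3.12,-12,-4],[-3.12,-12,-8],[-3.12,-12,-12],[-3.12,-12,-15],[-3.12,-12,-16.5]],"delta_rot":[[0,0,0.6],[0,0,0.6],[0,0,0.6],[0,0,0.6],[0,0,0.6],[0,0,0.6],[0,0,0.6],[0,0,0.6]],"hand":[0.5,0.5,0.5,0.5,0.5,0.5,0.5,0.5]}'; python3 -m creep '{"translation":[[0,0,0],[0,0,0]],"delta_rot":[[0,0,0],[0,0,0]],"hand":[0.5,0.5]}'
python3 - <<'E'
from h import *
c,im,D=snap("wrist","w11",1.2); P=cloud(c,D); Z=P[...,2]; H,S,V=hsvm(im); s=read_state(); print(s["position"])
d=np.array([.237,.972]); n=np.array([-d[1],d[0]]); o=np.array([516.6,314.9])
A=(P[...,:2]-o)@d; B=(P[...,:2]-o)@n
g=(H>40)&(H<85)&(S>90)&(Z>30)&(Z<42)&(abs(A)<90)&(abs(B)<75)
print("rim front A",np.percentile(A[g],1),"B range at front",[ (a,np.percentile(B[g&(A>a)&(A<a+10)],[1,99]).round(1)) for a in(-65,-50,-40,-30) if (g&(A>a)&(A<a+10)).sum()>30])
m=(H>20)&(H<35)&(S>140)&(V>80)&(Z>60)&(abs(A)<60); print("rib A",np.percentile(A[m],[1,99]),"B",np.percentile(B[m],[1,99]),"z",np.percentile(Z[m],[50,90]))
q=(V<110)&(S<90)&(Z>50)&(Z<90)&(A<20)&(abs(B)<60); print("cover A front",np.percentile(A[q],1),"B",np.percentile(B[q&(A<-10)],[1,99]),"z",np.median(Z[q]))
E
```

```text
clock: 23.7
position: [517.4, 319.8, 82.5]
ee_rot: [-0.618, 0.786, -0.0, -0.001]
contact_force: [0.4, 0.2, -2.1]
gripper_width: 12.4
grasp_force: 59.7
clock: 23.95
position: [518.7, 321.8, 85.4]
ee_rot: [-0.618, 0.786, -0.0, 0.002]
contact_force: [0.1, 0.5, -1.5]
gripper_width: 12.5
grasp_force: 59.7
[518.60511912 321.89198939  85.45022558]
rim front A -69.710218348255 B range at front [(-65, array([-56.6,  55.9])), (-50, array([-57.1,  56.4])), (-40, array([-56.8,  56.4])), (-30, array([-56.9,  56.7]))]
rib A [-20.41387178  34.293766  ] B [-7.41498076  5.84903755] z [101.16598193 101.98946784]
cover A front -53.25501642947336 B [-41.52846779  39.88004587] z 79.46791289050873
```

```bash
python3 -m creep '{"translation":[[0,0,-0.8],[0,0,-1.8],[0,0,-2.6],[0,0,-3.2],[0,0,-3.5],[0,0,-3.7],[0,0,-3.8],[0,0,-3.9]],"delta_rot":[[0,0,0],[0,0,0],[0,0,0],[0,0,0],[0,0,0],[0,0,0],[0,0,0],[0,0,0]],"hand":[0.5,0.5,0.5,0.5,0.5,0.5,0.5,0.5]}'; python3 -m creep '{"translation":[[0,0,-0.05],[0,0,-0.1],[0,0,-0.15],[0,0,-0.15]],"delta_rot":[[0,0,0],[0,0,0],[0,0,0],[0,0,0]],"hand":[0.5,0.5,0.5,0.5]}'
```

```text
clock: 25.0
position: [517.8, 321.3, 44.9]
ee_rot: [-0.618, 0.786, 0.0, 0.0]
contact_force: [-0.2, -0.3, -1.5]
gripper_width: 12.3
grasp_force: 59.7
clock: 25.5
position: [517.7, 321.2, 43.2]
ee_rot: [-0.618, 0.786, -0.0, -0.0]
contact_force: [0.1, -0.6, -1.8]
gripper_width: 12.5
grasp_force: 59.7
```

```bash
python3 -m creep '{"translation":[[0,0,-0.05],[0,0,-0.1],[0,0,-0.15],[0,0,-0.15]],"delta_rot":[[0,0,0],[0,0,0],[0,0,0],[0,0,0]],"hand":[0.5,0.5,0.5,0.5]}'
```

```text
clock: 26.0
position: [517.7, 321.2, 42.0]
ee_rot: [-0.618, 0.786, -0.0, 0.0]
contact_force: [-0.4, 0.1, 0.3]
gripper_width: 12.4
grasp_force: 60.1
```

Contact: the wrist force went from -1.8 to +0.3 N, so the cover's weight is on the seat. I'll lower slightly more, release and retreat.

```bash
python3 -m creep '{"translation":[[0,0,-0.04],[0,0,-0.04],[0,0,-0.04],[0,0,-0.04],[0,0,-0.04],[0,0,-0.04],[0,0,0.2],[0,0,0.6]],"delta_rot":[[0,0,0],[0,0,0],[0,0,0],[0,0,0],[0,0,0],[0,0,0],[0,0,0],[0,0,0]],"hand":[0.5,0.5,1.5,2.5,4,5,5,5]}'; python3 -m creep '{"translation":[[0,0,2],[0,0,6],[0,0,11],[0,-3,16],[-2,-8,20],[-4,-13,20],[-6,-18,20],[-8,-23,20]],"delta_rot":[[0,0,0],[0,0,0],[0,0,0],[0,0,0],[0,0,0],[0,0,0],[0,0,0],[0,0,0]],"hand":[5,5,5,5,5,5,5,5]}'
python3 - <<'E'
from h import *
for n in("top","scene"):
    c,im,D=snap(n,n+"12"); P=cloud(c,D); Z=P[...,2]; H,S,V=hsvm(im)
    o=np.array([514.1,315.5]) if n=="top" else np.array([516.6,315]); d=np.array([.237,.972]); nn=np.array([-d[1],d[0]]); A=(P[...,:2]-o)@d;B=(P[...,:2]-o)@nn
    q=(V<110)&(S<90)&(abs(A)<58)&(abs(B)<44)&(Z>20)&(Z<60); m=(H>20)&(H<35)&(S>140)&(abs(A)<60)&(abs(B)<40)
    print(n,"plate z",np.median(Z[q]).round(1),"tilt mm/mm",np.linalg.lstsq(np.c_[A[q],B[q],np.ones(q.sum())],Z[q],rcond=None)[0].round(3),"A",np.percentile(A[q],[1,99]).round(0),"B",np.percentile(B[q],[1,99]).round(0),"rib A",A[m].mean().round(1),"z",np.median(Z[m]).round(1))
c,im,D=load("top12"); save("pics/fin.png",im[110:280,60:400],2.3); print(read_state()["position"])
E
```

```text
clock: 27.0
position: [517.7, 321.2, 47.8]
ee_rot: [-0.618, 0.786, -0.0, -0.0]
contact_force: [-0.1, -0.1, 0.2]
gripper_width: 49.8
grasp_force: 0.0
clock: 28.0
position: [436.7, 89.6, 248.3]
ee_rot: [-0.618, 0.786, -0.0, 0.001]
contact_force: [0.4, -1.2, 0.5]
gripper_width: 50.1
grasp_force: 0.0
top plate z 35.2 tilt mm/mm [-6.0000e-03  9.0000e-03  3.5103e+01] A [-53.  56.] B [-42.  42.] rib A 7.3 z 56.1
scene plate z 35.4 tilt mm/mm [-3.0000e-03 -4.0000e-03  3.5222e+01] A [-53.  57.] B [-42.  41.] rib A 5.5 z 51.9
[435.11911945  87.70593874 248.4224448 ]
```

View pics/fin.png

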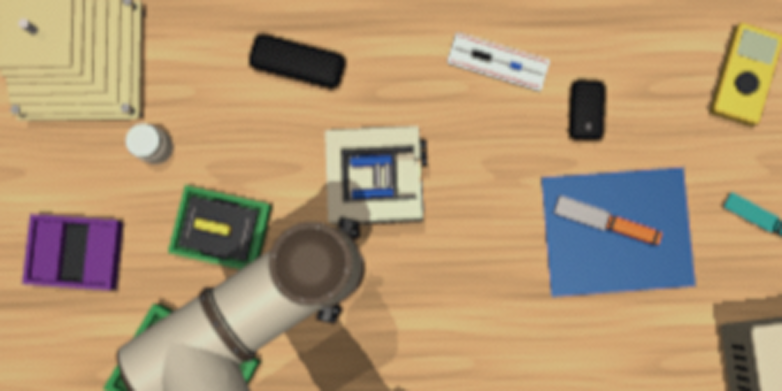

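The final top view shows the cover flat in the small green tray, rib up at (212,227), with its plate top at about 36 mm as it should be when seated. The pry bar is on the mat at (608,220), the bay is empty, and the other things are where they were.

```bash
python3 -m creep '{"translation":[[0,0,0],[0,0,0],[0,0,0]],"delta_rot":[[0,0,0],[0,0,0],[0,0,0]],"hand":[5,5,5]}'; python3 -c "
from bench import job_done; print(job_done())"
```

```text
clock: 28.48
position: [438.1, 92.0, 247.5]
ee_rot: [-0.619, 0.786, 0.0, -0.0]
contact_force: [-0.2, -0.5, -0.8]
gripper_width: 50.0
grasp_force: 0.0
the job is handed in; nothing more can be done
None
```

I handed the job in at 28.5 s (no verdict was returned): the cover was levered free and lies flat in the small green tray, rib up, with the pry bar back on the blue mat and everything else where it was.

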